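# Unstack the tubs, shaker and jar onto their coasters

## Robot

A 7-joint arm with a two-finger parallel gripper is mounted at the origin on a cart in front of the work surface, level with it; the furniture and walls round the work are solid. World frame = base frame: x ahead of the robot, y to its left, z up, the work surface at z = 0. Lengths are in mm, angles in degrees, forces in N, time in s.
With the tool pointing down it reaches from about 400 to 850 mm from the base axis. Payload 4.5 kg.
Tool frame: the origin (TCP) lies at the very end of the fingers, on their centre line; the grasp point (between the pads) lies env.grip_point_offset behind it (env.grip_point_offset is the distance from the TCP to the grasp point, in mm); z points along the fingers, y is the line along which they close (so a half turn about z gives the same grasp; the last joint's range is limited). The gripper opens to 88 mm and grips with 3 to 60 N. Pads are 18 mm wide; open, the fingers measure 123 mm over their backs; the gripper's body (75 mm by 187 mm) begins 45 mm behind the grasp point.
Start: joints at [72.124, 39.483, -11.15, 89.685, 9.013, 51.709, -12.324], TCP at [211.874, -588.018, 211.843] pointing down, gripper open.
Joint ranges: [-172.22, 172.22], [-26.19, 119.32], [-84.43, 86.54], [7.71, 146.69], [-57.33, 237.33], [2.42, 119.75], [-152.13, 152.13]. Speed limits (degrees/s): [147.25, 147.25, 180, 180, 180, 180, 180].

## Interface

Orientations are given as [roll, pitch, yaw] about the fixed x, y, z axes, in that order (R = Rz(yaw) Ry(pitch) Rx(roll)).
In Python, from rig import env gives the robot as it stands. The module is installed in compiled form; this text tells all that it offers.
- The arm moves only by the shell command python3 -m inch 'ROWS'. ROWS is JSON, a list of rows, each a list of 3 entries, a list of its own where there are three numbers: the turn, a rotation vector about the tool's x, y, z in degrees, then the shift along the tool's x, y, z in mm, then the closure, from -1 (fully open) to 1 (shut). A call has 1 to 8 rows; each row is the pose to reach, as a shift and turn from the pose commanded when the call began, along the tool's axes at that moment; what a row does not reach only later rows make up. A row lasts 1/10 s, in which the tool goes at most 50 mm and 8.59 degrees, less where a joint would pass 70% of its speed; a pose out of reach is approached as far as the arm can. A call with a gripper value outside its range is refused whole. The fingers move at their own pace and stop on an object; the grip force is fixed at half the most. Time passes only in rows, so rows that repeat a pose let the fingers close. It gives the time, the measured TCP pose, the force, the opening and the grip force at its end, in the units of the state.
- env.sense(): the state, without advancing time (a new reading comes with each control period).
- env.capture(name): name is "scene" or "side" or "wrist"; returns (picture, depth): 400x640x3 uint8, blue, green, red; 400x640 float32, mm along the optical axis (not along the pixel's ray), 0 where there is no reading.
- env.get_calibration(name): a dict with "fx", "fy", "cx", "cy" (pixels), "R" (3x3) and "t" (3): a world point X has camera coordinates R X + t; the wrist camera has in their place "mount" (4x4, takes a point from camera to tool coordinates, whose origin is the TCP and whose axes are the flange's). Camera axes: x right, y down, z forward; pixel columns grow to the right and rows downward; lengths in mm; the calibration is good to about 2 mm. A picture is of the moment at which its call begins: read the wrist's pose just before it. get_calibration takes no time and is no camera call.
- env.finish_job(): hands the job in; it is judged then, once.
The state is a dict: "time_s": time; "qpos": joint angles; "qvel": joint speeds; "tau": joint torques, N m; "tcp_pos": TCP position; "eef_rot": TCP orientation; "ft_force": force on the tool from outside, world axes, zero at the start; "ft_torque": the same for the moment, N m; "opening": opening from 0.0 (shut) to 1.0 (fully open); "grasp_force": force on a finger pad.
Only numpy, scipy, OpenCV 4.12 (cv2) and the standard library are available. Lean on these libraries where they do the work, as an engineer would, in place of code of your own. Each camera call takes 0.05 s, during which the arm holds its last target. There are 200 camera calls.

## Task

Take the two little stacks apart and stand each thing upright in the middle of its own coaster: the tub with the red lid on the red one, the tub with the green lid on the green one, the salt shaker on the blue one and the spice jar on the black one. Take the shaker or jar off a tub before you move that tub, set everything down gently without dropping or tipping it, and leave the lemon and the garlic where they lie.

Things in the scene. Friction and masses are not known exactly. Their poses are not given: they have to be found in the camera images.
- tub_red: food tub, white box with a flat fixed red lid: 60 mm along its x axis, 100 mm along y, 45 mm high, 0.22 kg. Below the lid (0 to 35 mm up) the box is 56 x 96 mm with straight walls: grip it across x, about 26 mm up. It stands on the worktop, turned any way; at the start the shaker or the jar stands near the middle of its lid. Origin at the centre of its underside, z up
- tub_green: food tub, white box with a flat fixed green lid: 60 mm along its x axis, 100 mm along y, 45 mm high, 0.22 kg. Below the lid (0 to 35 mm up) the box is 56 x 96 mm with straight walls: grip it across x, about 26 mm up. It stands on the worktop, turned any way; at the start the shaker or the jar stands near the middle of its lid. Origin at the centre of its underside, z up
- salt_shaker: clear glass salt shaker with a grey cap, 90 mm high; its body is 44 mm in diameter at the widest and is narrower under and at the cap (34 mm); grip the body about 45 mm above its underside. 0.1 kg. At the start it stands on the lid of one of the two tubs (either one), its underside 45 mm above the worktop. Origin at the centre of its underside, z up along its axis
- spice_jar: clear spice jar with a brown label and a bright red cap, 106 mm high, 45 mm in diameter at the cap, 42 mm over the body, 0.11 kg. At the start it stands on the lid of the other tub; similar jars far back at the left wall are not part of the job. Origin at the centre of its underside, z up along its axis
- coaster_red: flat round red silicone coaster, 120 mm diameter, 5 mm thick, fixed on the worktop, edge slightly rounded; thin moulded rings on its face are concentric and only decoration. Origin at the centre of its underside, z up: its top face lies 5 mm above the origin. The red tub belongs on it, turned any way
- coaster_green: flat round green silicone coaster, 120 mm diameter, 5 mm thick, fixed on the worktop, edge slightly rounded; thin moulded rings on its face are concentric and only decoration. Origin at the centre of its underside, z up: its top face lies 5 mm above the origin. The green tub belongs on it, turned any way
- coaster_blue: flat round blue silicone coaster, 120 mm diameter, 5 mm thick, fixed on the worktop, edge slightly rounded; thin moulded rings on its face are concentric and only decoration. Origin at the centre of its underside, z up: its top face lies 5 mm above the origin. The salt shaker belongs on it, turned any way
- coaster_black: flat round black silicone coaster, 120 mm diameter, 5 mm thick, fixed on the worktop, edge slightly rounded; thin moulded rings on its face are concentric and only decoration. Origin at the centre of its underside, z up: its top face lies 5 mm above the origin. The spice jar belongs on it, turned any way
- lemon: yellow lemon, 83 x 58 mm, 58 mm high, a bystander that lies loose on the worktop near the work; leave it alone. Origin at the centre of its underside, z up at the start
- garlic: whitish garlic bulb, 60 x 57 mm, 58 mm high, a bystander that lies loose on the worktop near the work; leave it alone. Origin at the centre of its underside, z up at the start
Things that resemble listed ones, but are neither listed nor needed, are in the scene too. What is shaped like the salt_shaker but purple is not meant.

How it is judged (in metres and radians):
At the end, for the whole second after the job is handed in: Red tub on the red coaster, green tub on the green, salt shaker on the blue, spice jar on the black: each within 15 mm of the centre, underside 1 to 9 mm above that of its coaster, within 0.1 rad of upright, at rest, released; lemon and garlic within 3 cm of their start (horizontal distance between tub_red and coaster_red below 0.015 m and z of tub_red in the frame of coaster_red between 0.001 and 0.009 m and angle between each of tub_red, tub_green, salt_shaker, spice_jar's own z axis and vertical below 0.1 rad and linear speed of each of tub_red, tub_green, salt_shaker, spice_jar below 0.02 m/s and angular speed of each of tub_red, tub_green, salt_shaker, spice_jar below 0.2 rad/s and horizontal distance between tub_green and coaster_green below 0.015 m and z of tub_green in the frame of coaster_green between 0.001 and 0.009 m and horizontal distance between salt_shaker and coaster_blue below 0.015 m and z of salt_shaker in the frame of coaster_blue between 0.001 and 0.009 m and horizontal distance between spice_jar and coaster_black below 0.015 m and z of spice_jar in the frame of coaster_black between 0.001 and 0.009 m and distance of each of lemon, garlic from where it was at the start of the episode below 0.03 m); the robot touches nothing.
It fails at once if the lemon or the garlic is pushed more than 3 cm (distance of any of lemon, garlic from where it was at the start of the episode above 0.03 m).
It fails at once if a tub, the shaker or the jar is tipped over (more than 0.6 rad) (angle between any of tub_red, tub_green, salt_shaker, spice_jar's own z axis and vertical above 0.6 rad).
It fails at once if a thing is dropped onto its coaster (faster than 0.7 m/s within 4 cm above it) ((horizontal distance between tub_red and coaster_red below 0.03 m and z of tub_red in the frame of coaster_red below 0.045 m and linear speed of tub_red above 0.7 m/s) or (horizontal distance between tub_green and coaster_green below 0.03 m and z of tub_green in the frame of coaster_green below 0.045 m and linear speed of tub_green above 0.7 m/s) or (horizontal distance between salt_shaker and coaster_blue below 0.03 m and z of salt_shaker in the frame of coaster_blue below 0.045 m and linear speed of salt_shaker above 0.7 m/s) or (horizontal distance between spice_jar and coaster_black below 0.03 m and z of spice_jar in the frame of coaster_black below 0.045 m and linear speed of spice_jar above 0.7 m/s)).
It fails at once if a tub is moved more than 3 cm with the shaker or jar still standing on it, turned any way ((distance of tub_red from where it was at the start of the episode above 0.03 m and z of salt_shaker in the frame of tub_red above 0.035 m and horizontal distance between salt_shaker and tub_red below 0.04 m and contact force between salt_shaker and tub_red above 0.3 N) or (distance of tub_red from where it was at the start of the episode above 0.03 m and z of spice_jar in the frame of tub_red above 0.035 m and horizontal distance between spice_jar and tub_red below 0.04 m and contact force between spice_jar and tub_red above 0.3 N) or (distance of tub_green from where it was at the start of the episode above 0.03 m and z of salt_shaker in the frame of tub_green above 0.035 m and horizontal distance between salt_shaker and tub_green below 0.04 m and contact force between salt_shaker and tub_green above 0.3 N) or (distance of tub_green from where it was at the start of the episode above 0.03 m and z of spice_jar in the frame of tub_green above 0.035 m and horizontal distance between spice_jar and tub_green below 0.04 m and contact force between spice_jar and tub_green above 0.3 N)).
It also fails if it takes over 115 s, if anything falls off the work surface, if the arm or the gripper's body presses on something with over 40 N, if the wrist force passes 120 N, or if a joint passes its speed limit or range.

## Working session

There is one attempt and no reset: what is moved stays moved. The work goes in short steps, Python scripts to look and compute and a shell command to move; the robot and the scene stay as the last step left them, time stands still between calls to the robot, and variables do not carry over. Pictures are saved under pics/ and viewed, at most 14 in all, crops included, and the job is handed in when it is done.

```bash
mkdir -p pics
python3 - <<'E'
from rig import env
import cv2,numpy as np
s=env.sense();print({k:np.round(v,2).tolist() for k,v in s.items()},env.grip_point_offset)
for n in("scene","side"):
    p,d=env.capture(n);cv2.imwrite(f"pics/{n}0.png",p);np.save(f"pics/{n}0.npy",d)
    c=env.get_calibration(n);print(n,{k:np.round(v,3).tolist() for k,v in c.items()})
print(env.get_calibration("wrist"))
E
```

```text
{'time_s': 0.0, 'qpos': [72.12, 39.53, -11.14, 89.75, 9.01, 51.71, -12.32], 'qvel': [-0.01, -0.0, -0.03, -0.05, -0.07, -0.12, 0.1], 'tau': [-0.0, -52.76, -1.27, -15.34, -0.05, 0.01, 0.0], 'tcp_pos': [211.59, -587.37, 211.0], 'eef_rot': [-179.89, 0.01, 19.82], 'ft_force': [0.46, 0.28, 0.39], 'ft_torque': [0.07, -0.01, 0.01], 'grasp_force': 0.0, 'opening': 1.0} 18.700000000000003
scene {'fx': 396.124, 'fy': 396.124, 'cx': 318.52, 'cy': 204.447, 'R': [[-0.795, -0.606, -0.001], [-0.331, 0.436, -0.837], [0.508, -0.665, -0.548]], 't': [398.775, 199.125, 793.8]}
side {'fx': 477.376, 'fy': 477.376, 'cx': 320.12, 'cy': 196.488, 'R': [[0.985, 0.172, -0.004], [0.148, -0.857, -0.494], [-0.088, 0.486, -0.87]], 't': [-499.959, -36.466, 1633.86]}
{'fx': 309.22005371741267, 'fy': 309.22005371741267, 'cx': 317.1856235745978, 'cy': 203.54473093932566, 'mount': array([[ 1.11809675e-03, -9.54595266e-01, -2.97903722e-01,
         7.70653892e+01],
       [ 9.99999193e-01,  1.24690895e-03, -2.42351910e-04,
        -5.81235160e-01],
       [ 6.02806804e-04, -2.97903210e-01,  9.54595890e-01,
        -1.73421304e+02],
       [ 0.00000000e+00,  0.00000000e+00,  0.00000000e+00,
         1.00000000e+00]])}
```

View pics/scene0.png

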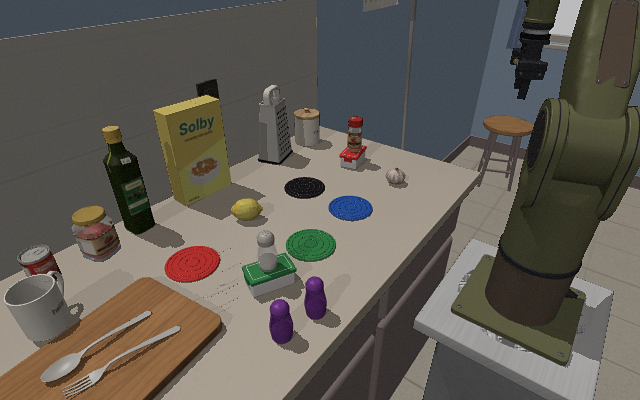

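View pics/side0.png

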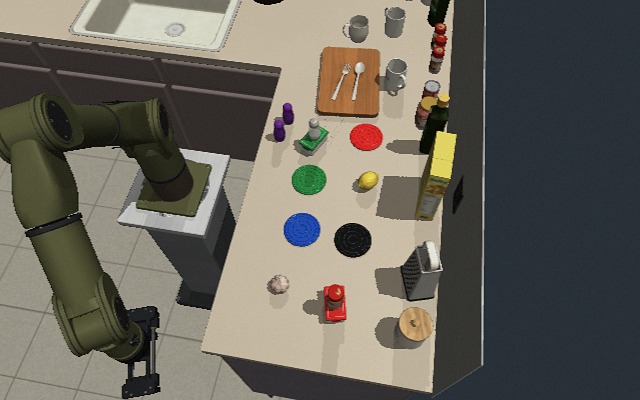

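Scene view: the grey-capped shaker stands on the green tub (265,265) and the red-capped jar on the red tub (353,145). Coasters are red (193,264), green (311,245), blue (350,208) and black (305,187); the lemon is at (247,209) and the garlic at (396,176).

Candidates for the shaker are the grey-capped one at (265,250) and the purple ones at (281,320) and (315,297). The clear one with the grey cap fits. Candidates for the jar are the one on the red tub (353,135) and those by the wall in the side view (437,45). The one on the tub fits. I'll confirm both in a crop.

```bash
cat > h.py <<'E'
import cv2,numpy as np
from rig import env
from scipy.spatial.transform import Rotation as Ro
def world(c,d,s=None):
    v,u=np.mgrid[:d.shape[0],:d.shape[1]]
    P=np.dstack([(u-c["cx"])/c["fx"]*d,(v-c["cy"])/c["fy"]*d,d])
    if "mount" in c:
        M=c["mount"]; P=P@M[:3,:3].T+M[:3,3]
        return P@Ro.from_euler("xyz",s["eef_rot"],degrees=True).as_matrix().T+s["tcp_pos"]
    return (P-c["t"])@c["R"]
E
python3 - <<'E'
from h import *
ims=[]
W={}
for n in("scene","side"):
    p=cv2.imread(f"pics/{n}0.png");d=np.load(f"pics/{n}0.npy");X=world(env.get_calibration(n),d)
    h=cv2.cvtColor(p,cv2.COLOR_BGR2HSV).astype(int);H,S,V=h[...,0],h[...,1],h[...,2]
    work=(d>0)&(X[...,0]>250)&(X[...,0]<900)&(abs(X[...,1])<700); Z=X[...,2]
    tab=work&(abs(Z)<15)
    print(n,"table z",np.median(Z[tab]))
    red=((H<8)|(H>172))&(S>150);grn=(H>50)&(H<85)&(S>110);blu=(H>100)&(H<125)&(S>130);blk=V<60
    flat=work&(Z<16)&(Z>-8)
    for nm,m in(("red",red),("green",grn),("blue",blu),("black",blk)):
        m=(m&flat).astype(np.uint8); k,l,st,ce=cv2.connectedComponentsWithStats(m)
        for i in range(1,k):
            if st[i,4]>150:
                Q=X[l==i]; hi=np.percentile(Q,99,0);lo=np.percentile(Q,1,0)
                print(nm,"coaster? px",ce[i].round(),"mid",((hi+lo)/2).round(1),"size",(hi-lo).round(1),"rect",[np.round(a,1) for a in cv2.minAreaRect(Q[:,:2].astype(np.float32))])
    for nm,m in(("redlid",red),("greenlid",grn)):
        m=m&work&(abs(Z-45)<8);Q=X[m][:,:2].astype(np.float32)
        for k in(1,):
            c0=np.median(Q,0);Q=Q[np.linalg.norm(Q-c0,axis=1)<90]
        print(nm,len(Q),[np.round(a,1) for a in cv2.minAreaRect(Q)],"z",np.median(Z[m]).round(1))
        m=work&(Z>70)&(np.linalg.norm(X[...,:2]-c0,axis=2)<50);Q=X[m]
        print("  top item",len(Q),np.percentile(Q,[2,50,98],0).round(1).tolist())
    for nm,m in(("lemon",(H>20)&(H<32)&(S>150)),("allobj>25",S>=0)):
        m=(m&work&(Z>25)).astype(np.uint8);k,l,st,ce=cv2.connectedComponentsWithStats(m)
        for i in range(1,k):
            if st[i,4]>80: Q=X[l==i];print(nm,ce[i].round(),np.percentile(Q,[2,98],0).round().tolist())
    x0,y0,w,hh=((215,100,205,200) if n=="scene" else (245,10,220,320))
    ims.append(p)
a=cv2.resize(ims[0][225:350,225:345],None,fx=3,fy=3,interpolation=cv2.INTER_CUBIC)
b=cv2.resize(ims[0][105:205,310:420],None,fx=3.75,fy=3.75,interpolation=cv2.INTER_CUBIC)
cv2.imwrite("pics/crop.png",np.hstack([a,b]))
E
```

```text
scene table z 0.04642130554752301
red coaster? px [192. 264.] mid [615.6 320.    4.8] size [111.9 112.1   5.2] rect [array([615.8, 319.8]), array([117.9, 118.3]), np.float64(18.9)]
green coaster? px [310. 245.] mid [444.6 107.3   5.1] size [111.4 110.5   5. ] rect [array([445.7, 105.8]), array([117.9, 117.7]), np.float64(84.8)]
blue coaster? px [350. 208.] mid [456.9 -83.6   4.8] size [111.2 111.6   5.9] rect [array([458.3, -83.9]), array([116.3, 117.6]), np.float64(62.8)]
black coaster? px [304. 187.] mid [624.  -91.8   4.6] size [110.3 112.2   6.1] rect [array([625.7, -92.2]), array([116.1, 118.8]), np.float64(67.8)]
black coaster? px [184. 363.] mid [414.2 483.6   9. ] size [ 19.9 165.2  13.7] rect [array([413.1, 482.6]), array([  7.6, 174.1]), np.float64(7.4)]
redlid 156 [array([ 600. , -313.4]), array([57. , 98.7]), np.float64(11.1)] z 44.4
  top item 362 [[580.7, -324.4, 71.5], [593.5, -306.1, 115.5], [620.2, -298.2, 152.5]]
greenlid 703 [array([434.6, 258.8]), array([101. ,  59.7]), np.float64(64.2)] z 44.8
  top item 592 [[417.1, 246.7, 71.8], [426.7, 267.1, 103.3], [447.0, 2
[... 2450 characters left out ...]
.0, 267.0]]
allobj>25 [288. 112.] [[313.0, 321.0, 25.0], [348.0, 351.0, 90.0]]
allobj>25 [313. 136.] [[402.0, 202.0, 29.0], [479.0, 291.0, 135.0]]
allobj>25 [279. 129.] [[298.0, 239.0, 28.0], [334.0, 271.0, 92.0]]
allobj>25 [368. 180.] [[620.0, 84.0, 29.0], [681.0, 139.0, 61.0]]
allobj>25 [423. 270.] [[800.0, -258.0, 30.0], [882.0, -154.0, 239.0]]
allobj>25 [280. 283.] [[411.0, -312.0, 26.0], [460.0, -265.0, 55.0]]
allobj>25 [335. 303.] [[575.0, -372.0, 39.0], [640.0, -282.0, 155.0]]
allobj>25 [121. 328.] [[250.0, -611.0, 428.0], [271.0, -564.0, 610.0]]
allobj>25 [414. 327.] [[789.0, -407.0, 31.0], [873.0, -323.0, 127.0]]
allobj>25 [151. 383.] [[250.0, -672.0, 310.0], [276.0, -620.0, 348.0]]
```

View pics/crop.png

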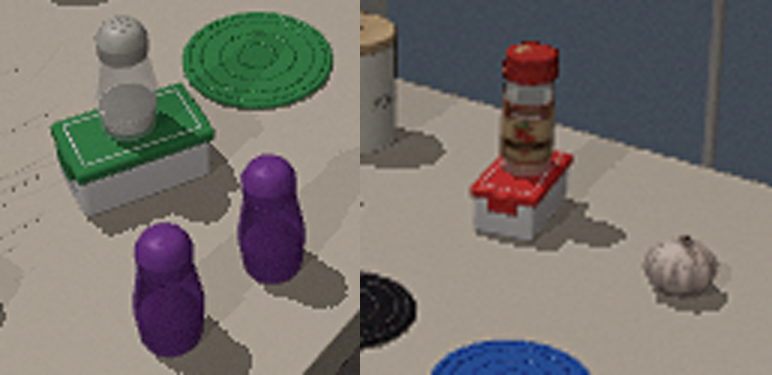

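The crop confirms both: the clear shaker with the grey cap is on the green tub, and the red-capped jar is on the red tub. Start with the jar: fly over the red tub for a closer look.

```bash
cat >> h.py <<'E'
def go(x,y,z,yaw):
    s=env.sense();R=Ro.from_euler("xyz",s["eef_rot"],degrees=True)
    T=Ro.from_euler("xyz",[180,0,yaw],degrees=True)
    print("t",round(s["time_s"],1),"turn",(R.inv()*T).as_rotvec(True).round(1).tolist(),"shift",R.inv().apply(np.array([x,y,z])-s["tcp_pos"]).round(1).tolist(),
     "tcp",np.round(s["tcp_pos"],1),"rot",np.round(s["eef_rot"],1),"open",np.round(s["opening"],3),"gf",np.round(s["grasp_force"],1),"q",np.round(s["qpos"]).astype(int).tolist())
def wrist(name=None):
    s=env.sense();p,d=env.capture("wrist")
    if name: cv2.imwrite(f"pics/{name}.png",p)
    return p,d,world(env.get_calibration("wrist"),d,s)
E
python3 -m inch '[[[0,0,-80],[460,-118,-49],-1],[[0,0,-80],[460,-118,-49],-1],[[0,0,-80],[460,-118,-49],-1],[[0,0,-80],[460,-118,-49],-1],[[0,0,-80],[460,-118,-49],-1],[[0,0,-80],[460,-118,-49],-1],[[0,0,-80],[460,-118,-49],-1],[[0,0,-80],[460,-118,-49],-1]]'
python3 -c "
from h import *
go(604,-320,260,102)"
```

```text
time_s: 0.9
tcp_pos: [542.0, -363.1, 252.8]
eef_rot: [-180.0, -0.0, 88.9]
ft_force: [0.5, 0.0, 0.3]
opening: 0.997
grasp_force: 0.0
t 0.9 turn [-0.0, -0.0, -13.1] shift [44.2, 61.2, -7.3] tcp [ 542.  -363.1  252.8] rot [-180.    -0.    88.9] open 0.997 gf 0.0 q [45, 41, -29, 81, 21, 63, 11]
```

```bash
python3 -m inch '[[[0,0,-13],[44,61,-7],-1],[[0,0,-13],[44,61,-7],-1],[[0,0,-13],[44,61,-7],-1],[[0,0,-13],[44,61,-7],-1],[[0,0,-13],[44,61,-7],-1]]' | head -2
cat >> h.py <<'E'
def hsvmask(p):
    h=cv2.cvtColor(p,cv2.COLOR_BGR2HSV).astype(int);H,S,V=h[...,0],h[...,1],h[...,2]
    return dict(red=((H<8)|(H>172))&(S>130),green=(H>50)&(H<85)&(S>100),blue=(H>100)&(H<125)&(S>130),black=V<60)
def circ(Q):
    Q=Q[:,:2].astype(np.float32);c,r=cv2.minEnclosingCircle(Q);return np.round(c,1),round(r,1),np.round(cv2.minAreaRect(Q)[0],1),np.round(cv2.minAreaRect(Q)[1],1)
def biggest(m):
    k,l,st,_=cv2.connectedComponentsWithStats(m.astype(np.uint8));return l==1+np.argmax(st[1:,4])
E
python3 - <<'E'
from h import *
p,d,X=wrist("w1");Z=X[...,2];m=hsvmask(p)["red"]
lid=biggest(m&(abs(Z-45)<6)&(d>0));print("lid",[np.round(a,1) for a in cv2.minAreaRect(X[lid][:,:2].astype(np.float32))],np.median(Z[lid]))
for lo,hi in((146,160),(85,140)):
    t=biggest((Z>lo)&(Z<hi)&(d>0)&m);print(lo,circ(X[t]),np.median(Z[t]))
go(604,-320,260,102)
E
```

```text
time_s: 1.4
tcp_pos: [601.4, -323.8, 259.4]
lid [array([ 598.7, -295.1]), array([40.4, 33.4]), np.float64(10.7)] 45.533126182093454
146 (array([ 603.9, -321.8]), 21.9, array([ 604. , -321.8]), array([42.7, 42.3])) 151.88641109989908
85 (array([ 596.2, -310.6]), 17.7, array([ 593.7, -306.9]), array([35.3,  8.9])) 137.2227751633458
t 1.4 turn [-0.1, 0.1, -0.6] shift [3.3, 3.4, -0.5] tcp [ 601.3 -323.9  259.5] rot [-1.799e+02  1.000e-01  1.014e+02] open 0.997 gf 0.0 q [40, 44, -32, 74, 23, 68, 18]
```

View pics/w1.png

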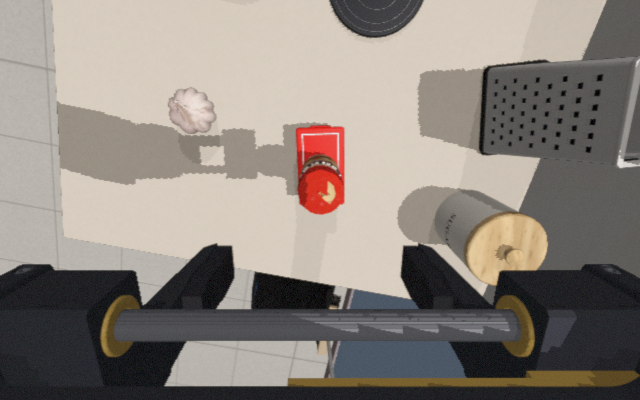

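```bash
python3 -m inch '[[[0,0,0],[1,3,40],-1],[[0,0,0],[1,3,80],-1],[[0,0,0],[1,3,115],-1],[[0,0,0],[1,3,135],-1],[[0,0,0],[1,3,144],-1],[[0,0,0],[1,3,144],-1],[[0,0,0],[1,3,144],0],[[0,0,0],[1,3,144],0.3]]' 
python3 -m inch '[[[0,0,0],[0,0,0],1],[[0,0,0],[0,0,0],1],[[0,0,0],[0,0,0],1],[[0,0,0],[0,0,0],1],[[0,0,0],[0,0,0],1]]'
```

```text
time_s: 2.25
tcp_pos: [606.8, -320.9, 117.7]
eef_rot: [179.9, 0.1, 101.5]
ft_force: [0.2, -0.4, 0.2]
opening: 0.844
grasp_force: 0.0
time_s: 2.75
tcp_pos: [605.8, -320.4, 116.1]
eef_rot: [-180.0, 0.0, 101.6]
ft_force: [-0.7, -0.8, 1.2]
opening: 0.494
grasp_force: 30.0
```

```bash
python3 -m inch '[[[0,0,0],[0,0,-20],1],[[0,0,0],[0,0,-50],1],[[0,0,0],[40,12,-70],1],[[0,0,0],[85,26,-70],1],[[0,0,0],[130,40,-70],1],[[0,0,0],[170,52,-70],1],[[0,0,0],[200,61,-70],1],[[0,0,0],[217,66,-70],1]]' 
python3 -m inch '[[[0,0,0],[0,0,0],1],[[0,0,0],[0,0,0],1],[[0,0,0],[0,0,0],1]]' | head -2
python3 - <<'E'
from h import *
p,d,X=wrist("w2");Z=X[...,2];M=hsvmask(p)
f=(abs(Z-5)<7)&(d>0)
for k in("black","blue"):
    try:
        t=biggest(M[k]&f);print(k,t.sum(),circ(X[t]),np.median(Z[t]))
    except Exception as e: print(k,e)
go(627,-94.5,79,101.6)
E
```

```text
time_s: 3.55
tcp_pos: [627.0, -90.2, 186.0]
eef_rot: [180.0, -0.1, 101.8]
ft_force: [0.4, 0.1, -1.2]
opening: 0.49
grasp_force: 30.0
time_s: 3.85
tcp_pos: [626.6, -98.0, 185.5]
black 1415 (array([598.4, -91.5]), 50.4, array([588. , -89.8]), array([100.1,  39.9])) 5.4405110843382545
blue 8880 (array([459.3, -84.7]), 59.6, array([459.2, -84.5]), array([117.8, 118. ])) 5.515850733380418
t 3.9 turn [-0.0, 0.1, -0.3] shift [3.2, 1.0, 106.5] tcp [626.7 -97.7 185.5] rot [-1.800e+02  1.000e-01  1.013e+02] open 0.493 gf 30.0 q [20, 44, -29, 89, 25, 54, -6]
```

View pics/w2.png

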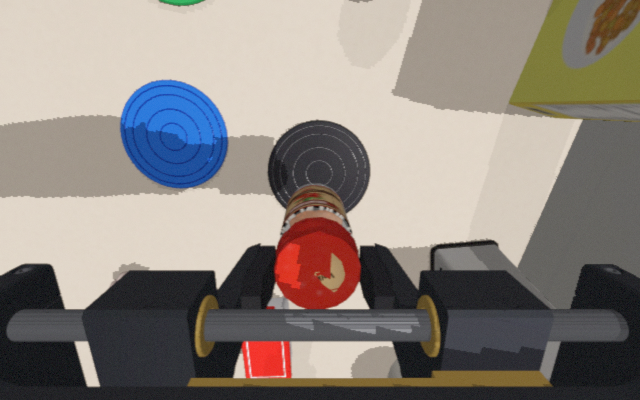

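```bash
python3 -m inch '[[[0,0,0],[2,0,30],1],[[0,0,0],[2,0,60],1],[[0,0,0],[2,0,80],1],[[0,0,0],[2,0,92],1],[[0,0,0],[2,0,96],1],[[0,0,0],[2,0,96],1],[[0,0,0],[2,0,96],1],[[0,0,0],[2,0,96],1]]' 
python3 -c "
from h import *
go(627,-93,77,101.3)"
```

```text
time_s: 4.7
tcp_pos: [627.4, -92.6, 91.1]
eef_rot: [179.9, 0.0, 101.6]
ft_force: [0.2, 0.7, -1.0]
opening: 0.495
grasp_force: 30.0
t 4.7 turn [0.1, 0.0, 0.3] shift [-0.3, -0.5, 14.1] tcp [627.4 -92.6  91.1] rot [179.9   0.  101.6] open 0.495 gf 30.0 q [18, 51, -26, 93, 30, 43, -10]
```

```bash
python3 -m inch '[[[0,0,0],[0,0,5],1],[[0,0,0],[0,0,9],1],[[0,0,0],[0,0,12],1],[[0,0,0],[0,0,14],1],[[0,0,0],[0,0,15],1],[[0,0,0],[0,0,15],1],[[0,0,0],[0,0,15],1]]'
```

```text
time_s: 5.4
tcp_pos: [626.5, -92.7, 76.0]
eef_rot: [-180.0, 0.1, 101.6]
ft_force: [-2.2, 0.6, 8.2]
opening: 0.492
grasp_force: 30.1
```

```bash
python3 -m inch '[[[0,0,0],[0,0,-0.5],0.1],[[0,0,0],[0,0,-0.5],-0.2],[[0,0,0],[0,0,-0.5],-0.5],[[0,0,0],[0,0,-0.5],-1],[[0,0,0],[0,0,-0.5],-1],[[0,0,0],[0,0,-30],-1],[[0,0,0],[0,0,-80],-1],[[0,0,0],[0,0,-130],-1]]'
python3 -m inch '[[[0,0,0],[0,0,-50],-1],[[0,0,0],[0,0,-70],-1],[[0,0,0],[0,0,-70],-1]]'|head -2
python3 - <<'E'
from h import *
p,d,X=wrist("w3");Z=X[...,2];M=hsvmask(p)
t=biggest(M["red"]&(Z>100)&(Z<120)&(d>0));print("cap",circ(X[t]),np.median(Z[t]))
t=biggest(M["black"]&(abs(Z-5)<5)&(d>0)&(abs(X[...,0]-627)<80)&(abs(X[...,1]+93)<80));print("coaster",t.sum(),circ(X[t]))
go(439,256,250,64)
E
```

```text
time_s: 6.2
tcp_pos: [625.8, -92.4, 205.5]
eef_rot: [-179.9, -0.1, 101.6]
ft_force: [0.6, -1.1, -0.7]
opening: 1.002
grasp_force: 0.0
time_s: 6.5
tcp_pos: [628.8, -92.1, 278.8]
cap (array([624.1, -93.7]), 22.4, array([624.6, -94. ]), array([43.7, 43.4])) 111.8497787406491
coaster 1211 (array([626.1, -93.1]), 58.1, array([ 604.9, -101.3]), array([ 70.3, 115.9]))
t 6.5 turn [0.2, 0.0, 37.6] shift [379.1, -114.6, 25.4] tcp [627.2 -92.5 276. ] rot [1.798e+02 1.000e-01 1.016e+02] open 0.996 gf 0.0 q [21, 39, -32, 83, 22, 64, -3]
```

View pics/w3.png

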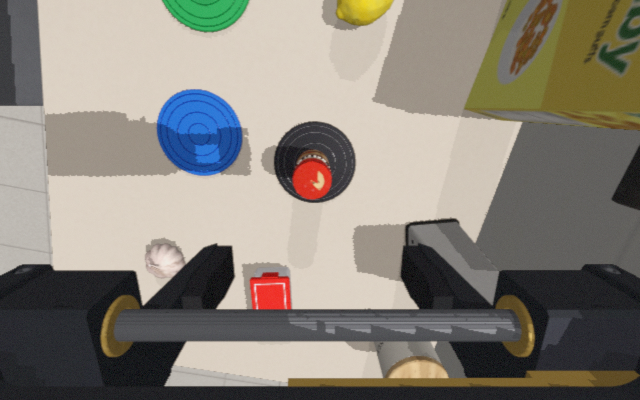

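The jar stands upright on the black coaster (313,178), within about 3 mm of centre. Next is the shaker.

```bash
python3 -m inch '[[[0,0,8],[48,-14,0],-1],[[0,0,16],[95,-29,0],-1],[[0,0,24],[143,-43,0],-1],[[0,0,32],[190,-57,0],-1],[[0,0,37.6],[238,-72,0],-1],[[0,0,37.6],[285,-86,5],-1],[[0,0,37.6],[330,-100,15],-1],[[0,0,37.6],[365,-110,25],-1]]' | head -2
python3 -m inch '[[[0,0,0],[14,4,0],-1],[[0,0,0],[14,4,0],-1],[[0,0,0],[14,4,0],-1],[[0,0,0],[14,4,0],-1]]' | head -2
python3 - <<'E'
from h import *
p,d,X=wrist("w4");Z=X[...,2];M=hsvmask(p)
near=(np.hypot(X[...,0]-439,X[...,1]-256)<75)&(d>0)
t=biggest(near&(Z>118)&(Z<140));print("cap",circ(X[t]),np.percentile(Z[t],[5,50,95]))
for a in(60,75,90,105):
    t=near&(Z>a)&(Z<a+15);print(a,circ(X[t]) if t.sum()>5 else 0)
l=M["green"]&near&(abs(Z-45)<6);print("lid",[np.round(a,1) for a in cv2.minAreaRect(X[l][:,:2].astype(np.float32))])
g=biggest(M["green"]&(abs(Z-5)<5)&(d>0)&~near);print("gcoaster",g.sum(),circ(X[g]))
go(439,256,250,64)
E
```

```text
time_s: 7.35
tcp_pos: [442.6, 244.8, 247.9]
time_s: 7.75
tcp_pos: [455.2, 251.9, 249.1]
cap (array([437.5, 258.5]), 17.3, array([438. , 258.3]), array([33.9, 33.1])) [123.12156739 131.35398728 134.57189972]
60 (array([450. , 270.1]), 13.6, array([451.7, 271.9]), array([ 5. , 27.1]))
75 (array([440.1, 258.7]), 21.4, array([444.4, 263.5]), array([26.7, 42.8]))
90 (array([439.6, 259.1]), 19.2, array([445.1, 264.5]), array([20.2, 38.1]))
105 (array([442.6, 263.1]), 15.2, array([446.1, 266.9]), array([10.3, 30.4]))
lid [array([436.2, 258.2]), array([100.4,  58.2]), np.float64(64.4)]
gcoaster 4416 (array([447. , 106.3]), 59.6, array([446.9, 106.9]), array([116.7, 116.8]))
t 7.8 turn [-0.0, 0.1, -0.2] shift [-3.6, -16.5, -0.6] tcp [455.4 252.  249.4] rot [-1.80e+02  1.00e-01  6.38e+01] open 0.999 gf 0.0 q [-20, 30, -22, 104, 15, 49, -75]
```

View pics/w4.png

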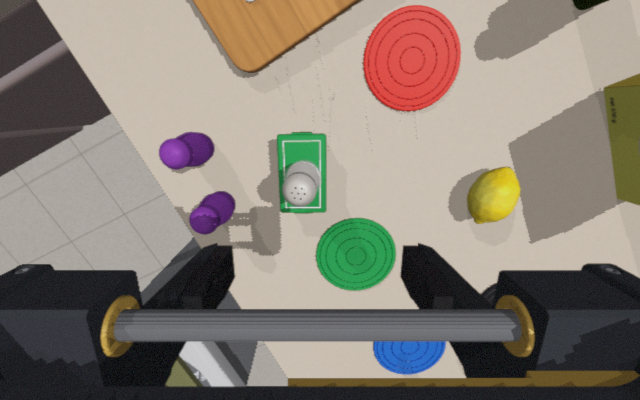

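```bash
python3 -m inch '[[[0,0,0],[-2,-17,10],-1],[[0,0,0],[-2,-17,40],-1],[[0,0,0],[-2,-17,80],-1],[[0,0,0],[-2,-17,120],-1],[[0,0,0],[-2,-17,148],-1],[[0,0,0],[-2,-17,163],-1],[[0,0,0],[-2,-17,168],-1],[[0,0,0],[-2,-17,168],-1]]'
python3 -c "
from h import *
go(439,258,76.3,64)"
```

```text
time_s: 8.6
tcp_pos: [439.2, 258.7, 81.7]
eef_rot: [-180.0, 0.1, 63.9]
ft_force: [-0.0, 0.9, 0.1]
opening: 0.998
grasp_force: 0.0
t 8.6 turn [-0.0, 0.1, -0.1] shift [-0.7, 0.1, 5.4] tcp [439.2 258.7  81.7] rot [-1.80e+02  1.00e-01  6.39e+01] open 0.998 gf 0.0 q [-27, 44, -14, 116, 24, 24, -86]
```

```bash
python3 -m inch '[[[0,0,0],[0,0,4],-0.5],[[0,0,0],[0,0,5],0],[[0,0,0],[0,0,5],0.1],[[0,0,0],[0,0,5],1],[[0,0,0],[0,0,5],1],[[0,0,0],[0,0,5],1],[[0,0,0],[0,0,5],1],[[0,0,0],[0,0,5],1]]'
python3 -c "
from h import *
go(459.3,-85,200,64)"
```

```text
time_s: 9.4
tcp_pos: [439.1, 259.6, 76.9]
eef_rot: [-180.0, -0.0, 64.0]
ft_force: [0.7, -0.4, 1.5]
opening: 0.37
grasp_force: 29.5
t 9.4 turn [-0.0, -0.0, -0.0] shift [-300.8, 169.4, -123.1] tcp [439.1 259.6  76.9] rot [-180.   -0.   64.] open 0.37 gf 29.5 q [-28, 44, -13, 116, 24, 23, -86]
```

Run:
```python
from h import *
p,d=env.capture("scene");q,_,_=wrist()
a=cv2.resize(p[195:315,200:330],(400,370),interpolation=cv2.INTER_CUBIC)
cv2.imwrite("pics/c5.png",np.hstack([a,cv2.resize(q[200:400,200:416],(400,370))]))
```

```text
(no output)
```

View pics/c5.png

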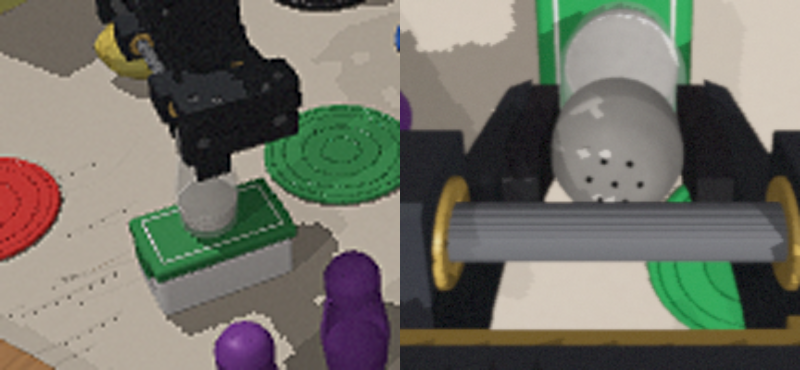

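```bash
python3 -m inch '[[[0,0,0],[0,0,-8],1],[[0,0,0],[0,0,-25],1],[[0,0,0],[-20,11,-45],1],[[0,0,0],[-55,31,-50],1],[[0,0,0],[-95,54,-50],1],[[0,0,0],[-135,76,-50],1],[[0,0,0],[-175,99,-50],1],[[0,0,0],[-213,120,-50],1]]'
python3 -m inch '[[[0,0,0],[-35,20,0],1],[[0,0,0],[-60,34,0],1],[[0,0,0],[-77,44,0],1],[[0,0,0],[-86,49,0],1],[[0,0,0],[-87,49,0],1],[[0,0,0],[-87,49,0],1],[[0,0,0],[-87,49,0],1],[[0,0,0],[-87,49,0],1]]'
python3 -c "
from h import *
go(459.3,-84.3,38,64)"
```

```text
time_s: 10.3
tcp_pos: [453.5, 13.2, 127.3]
eef_rot: [180.0, 0.0, 63.9]
ft_force: [0.8, -0.1, -0.8]
opening: 0.371
grasp_force: 29.4
time_s: 11.1
tcp_pos: [459.4, -82.9, 127.0]
eef_rot: [-180.0, -0.0, 64.1]
ft_force: [-0.2, 0.1, -1.1]
opening: 0.374
grasp_force: 29.4
t 11.1 turn [-0.0, -0.0, 0.1] shift [-1.4, 0.5, 89.0] tcp [459.4 -82.9 127. ] rot [-180.    -0.    64.1] open 0.374 gf 29.4 q [18, 38, -21, 121, 29, 27, -52]
```

```bash
python3 -m inch '[[[0,0,0],[-1,0,25],1],[[0,0,0],[-1,0,50],1],[[0,0,0],[-1,0,68],1],[[0,0,0],[-1,0,78],1],[[0,0,0],[-1,0,81],1],[[0,0,0],[-1,0,81],1],[[0,0,0],[-1,0,81],1],[[0,0,0],[-1,0,81],1]]'
python3 -m inch '[[[0,0,0],[0,0,3],1],[[0,0,0],[0,0,6],1],[[0,0,0],[0,0,8],1],[[0,0,0],[0,0,9],1],[[0,0,0],[0,0,10],1],[[0,0,0],[0,0,10],1],[[0,0,0],[0,0,10],1]]'
```

```text
time_s: 11.9
tcp_pos: [459.4, -85.1, 46.5]
eef_rot: [179.9, -0.0, 64.0]
ft_force: [0.2, 0.1, -1.1]
opening: 0.368
grasp_force: 29.4
time_s: 12.6
tcp_pos: [458.9, -85.0, 36.8]
eef_rot: [179.9, 0.0, 64.0]
ft_force: [-0.7, 1.3, 12.4]
opening: 0.37
grasp_force: 29.7
```

```bash
python3 -m inch '[[[0,0,0],[0,0,-1],0.2],[[0,0,0],[0,0,-1],-0.1],[[0,0,0],[0,0,-1],-0.5],[[0,0,0],[0,0,-1],-1],[[0,0,0],[0,0,-1],-1],[[0,0,0],[0,0,-30],-1],[[0,0,0],[0,0,-75],-1],[[0,0,0],[0,0,-120],-1]]'|head -2
python3 -m inch '[[[0,0,0],[0,0,-45],-1],[[0,0,0],[0,0,-70],-1],[[0,0,0],[0,0,-70],-1],[[0,0,0],[0,0,-70],-1]]'|head -2
python3 - <<'E'
from h import *
p,d,X=wrist("w6");Z=X[...,2];M=hsvmask(p)
b=biggest(M["blue"]&(abs(Z-5)<5)&(d>0));print("coaster",b.sum(),circ(X[b]))
near=(np.hypot(X[...,0]-459,X[...,1]+85)<55)&(d>0)
t=biggest(near&(Z>75)&(Z<105));print("cap",circ(X[t]),np.percentile(Z[t],[5,50,95]))
for a in(20,35,50):
    t=near&(Z>a)&(Z<a+15);print(a,circ(X[t]) if t.sum()>5 else 0)
go(436.2+6,258.2+12,120,64.4)
E
```

```text
time_s: 13.4
tcp_pos: [458.0, -85.0, 156.8]
time_s: 13.8
tcp_pos: [458.6, -85.5, 225.8]
coaster 5181 (array([458.8, -84.6]), 59.1, array([458.7, -84.6]), array([117.8, 116.6]))
cap (array([457.3, -86.4]), 17.1, array([457.2, -86. ]), array([34. , 33.1])) [82.80826599 91.12534983 94.5215567 ]
20 (array([462.3, -75.3]), 17.5, array([463.7, -71. ]), array([ 9.1, 35.1]))
35 (array([460.1, -85.3]), 21.3, array([463.1, -80.5]), array([26.8, 42.3]))
50 (array([458.7, -86.2]), 19.5, array([462.8, -79.7]), array([22.1, 38.5]))
t 13.8 turn [-0.1, 0.1, -0.4] shift [312.7, -170.2, 104.9] tcp [458.  -85.4 225. ] rot [-1.799e+02  1.000e-01  6.400e+01] open 1.002 gf 0.0 q [25, 29, -31, 115, 22, 42, -45]
```

View pics/w6.png

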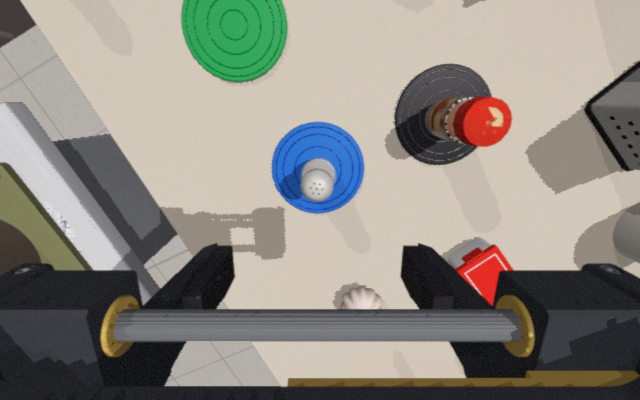

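The shaker stands on the blue coaster (317,180), within about 3 mm of centre. Next is the green tub.

```bash
python3 -m inch '[[[0,0,0],[40,-22,0],-1],[[0,0,0],[83,-45,0],-1],[[0,0,0],[126,-68,0],-1],[[0,0,0],[169,-91,0],-1],[[0,0,0],[212,-114,0],-1],[[0,0,0],[255,-138,10],-1],[[0,0,0],[290,-158,20],-1],[[0,0,0],[312,-170,25],-1]]' | head -2
python3 -m inch '[[[0,0,0],[0,0,0],-1],[[0,0,0],[0,0,0],-1],[[0,0,0],[0,0,0],-1],[[0,0,0],[0,0,0],-1]]' | head -2
cat >> h.py <<'E'
def lid(col,ex,ey):
    p,d,X=wrist();Z=X[...,2];l=biggest(hsvmask(p)[col]&(d>0)&(abs(Z-45)<6)&(np.hypot(X[...,0]-ex,X[...,1]-ey)<80))
    (c,sz,a)=cv2.minAreaRect(X[l][:,:2].astype(np.float32));print("lid",np.round(c,1),np.round(sz,1),round(a,1),"z",np.median(Z[l]).round(1));return c
E
python3 - <<'E'
from h import *
c=lid("green",436,258)
u=np.array([np.cos(np.radians(64.4)),np.sin(np.radians(64.4))])*12
go(c[0]+u[0],c[1]+u[1],7.3,64.4)
E
```

```text
time_s: 14.65
tcp_pos: [440.7, 273.1, 198.3]
time_s: 15.05
tcp_pos: [443.4, 267.9, 200.6]
lid [436.  257.7] [81.1 40.7] 64.6 z 45.4
t 15.1 turn [0.0, 0.1, -0.6] shift [-0.5, -2.3, 193.5] tcp [443.5 268.2 200.8] rot [1.80e+02 1.00e-01 6.38e+01] open 0.998 gf 0.0 q [-19, 34, -27, 108, 22, 43, -85]
```

```bash
python3 -m inch '[[[0,0,-0.6],[-0.5,-2,40],-1],[[0,0,-0.6],[-0.5,-2,85],-1],[[0,0,-0.6],[-0.5,-2,120],-1],[[0,0,-0.6],[-0.5,-2,140],-1],[[0,0,-0.6],[-0.5,-2,148],-1],[[0,0,-0.6],[-0.5,-2,148],-1],[[0,0,-0.6],[-0.5,-2,148],-1]]' |head -3
python3 -c "
from h import *
go(436+5.2,257.7+10.8,7.3,64.5)"
```

```text
time_s: 15.8
tcp_pos: [441.8, 270.4, 53.8]
eef_rot: [179.9, -0.1, 64.5]
t 15.8 turn [0.1, -0.1, 0.0] shift [-2.1, 0.2, 46.5] tcp [441.8 270.4  53.8] rot [ 1.799e+02 -1.000e-01  6.450e+01] open 1.0 gf 0.0 q [-26, 47, -17, 115, 33, 23, -95]
```

```bash
python3 -m inch '[[[0,0,0],[-1,0,18],-1],[[0,0,0],[-1,0,34],-1],[[0,0,0],[-1,0,42],-1],[[0,0,0],[-1,0,46],-1],[[0,0,0],[-1,0,46],-1],[[0,0,0],[-1,0,46],-1]]' |head -4
python3 -m inch '[[[0,0,0],[0,0,0],-0.2],[[0,0,0],[0,0,0],0],[[0,0,0],[0,0,0],1],[[0,0,0],[0,0,0],1],[[0,0,0],[0,0,0],1],[[0,0,0],[0,0,0],1]]'
python3 -c "
from h import *
go(447,106.5,100,64.5)"
```

```text
time_s: 16.4
tcp_pos: [441.1, 269.6, 7.5]
eef_rot: [180.0, -0.1, 64.6]
ft_force: [-0.3, 0.8, -0.3]
time_s: 17.0
tcp_pos: [441.1, 269.3, 7.0]
eef_rot: [180.0, -0.0, 64.6]
ft_force: [1.0, -0.8, 3.1]
opening: 0.676
grasp_force: 30.0
t 17.0 turn [0.0, -0.0, 0.1] shift [-144.4, 75.3, -93.0] tcp [441.1 269.3   7. ] rot [180.   -0.   64.6] open 0.676 gf 30.0 q [-29, 52, -12, 116, 36, 16, -97]
```

```bash
python3 -m inch '[[[0,0,0],[0,0,-8],1],[[0,0,0],[0,0,-22],1],[[0,0,0],[-8,5,-38],1],[[0,0,0],[-30,17,-40],1],[[0,0,0],[-58,33,-40],1],[[0,0,0],[-88,50,-40],1],[[0,0,0],[-112,64,-40],1],[[0,0,0],[-127,72,-40],1]]'
python3 -m inch '[[[0,0,0],[-5,3,0],1],[[0,0,0],[-5,3,0],1],[[0,0,0],[-5,3,0],1],[[0,0,0],[-5,3,0],1],[[0,0,0],[-5,3,0],1]]'|head -3
python3 - <<'E'
from h import *
p,d,X=wrist("w7");Z=X[...,2]
g=hsvmask(p)["green"]&(d>0)&(np.hypot(X[...,0]-447,X[...,1]-106)<80)
for lo,hi in((65,105),(-2,12)):
    t=biggest(g&(Z>lo)&(Z<hi));print(lo,circ(X[t]),np.median(Z[t]).round(1))
go(452.4,117.5,12.5,64.6)
E
```

```text
time_s: 17.8
tcp_pos: [450.4, 120.4, 46.9]
eef_rot: [-180.0, 0.2, 64.4]
ft_force: [0.6, 0.6, -2.8]
opening: 0.676
grasp_force: 30.0
time_s: 18.3
tcp_pos: [451.6, 119.2, 46.9]
eef_rot: [-180.0, -0.0, 64.7]
65 (array([452.8, 122.5]), 31.9, array([452.5, 122.6]), array([49.8, 42.2])) 85.3
-2 (array([446.7, 106.3]), 59.3, array([457.5, 129.2]), array([ 67.3, 118.5])) 5.5
t 18.4 turn [-0.0, -0.0, 0.1] shift [-1.0, 1.3, 34.4] tcp [451.6 118.9  46.9] rot [-180.    -0.    64.7] open 0.675 gf 30.0 q [-12, 46, -13, 124, 41, 15, -87]
```

View pics/w7.png

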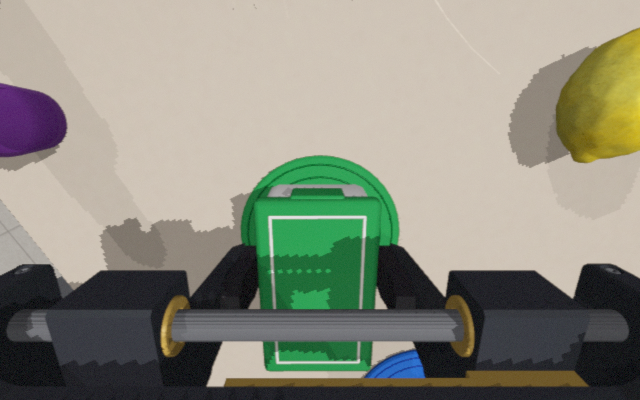

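The green tub hangs level over its coaster (320,280). Lowering it.

```bash
python3 -m inch '[[[0,0,0],[-1,1,12],1],[[0,0,0],[-1,1,22],1],[[0,0,0],[-1,1,28],1],[[0,0,0],[-1,1,31],1],[[0,0,0],[-1,1,33],1],[[0,0,0],[-1,1,34.5],1],[[0,0,0],[-1,1,35],1],[[0,0,0],[-1,1,35],1]]'
python3 -m inch '[[[0,0,0],[0,0,0],1],[[0,0,0],[0,0,0],1]]'|sed -n 2,4p
```

```text
time_s: 19.15
tcp_pos: [452.3, 116.7, 12.1]
eef_rot: [180.0, -0.0, 64.6]
ft_force: [0.5, -0.1, -1.9]
opening: 0.674
grasp_force: 30.0
tcp_pos: [452.3, 116.8, 12.0]
eef_rot: [180.0, -0.0, 64.6]
ft_force: [-0.1, 1.2, -1.7]
```

```bash
python3 -m inch '[[[0,0,0],[0,0,0.8],1],[[0,0,0],[0,0,1.5],1],[[0,0,0],[0,0,1.5],1],[[0,0,0],[0,0,1.5],1]]'|sed -n 2,4p
```

```text
tcp_pos: [452.3, 116.8, 11.9]
eef_rot: [179.9, -0.1, 64.6]
ft_force: [-2.2, 0.9, 17.2]
```

Contact is made. Release, rise and check.

```bash
python3 -m inch '[[[0,0,0],[0,0,-1],0],[[0,0,0],[0,0,-1],-0.3],[[0,0,0],[0,0,-1],-0.6],[[0,0,0],[0,0,-1],-1],[[0,0,0],[0,0,-1],-1],[[0,0,0],[0,0,-30],-1],[[0,0,0],[0,0,-75],-1],[[0,0,0],[0,0,-120],-1]]'|head -3
python3 -m inch '[[[0,0,0],[0,0,-45],-1],[[0,0,0],[0,0,-90],-1],[[0,0,0],[0,0,-110],-1],[[0,0,0],[0,0,-110],-1],[[0,0,0],[0,0,-110],-1]]'|head -3
python3 - <<'E'
from h import *
p,d,X=wrist();Z=X[...,2]
g=hsvmask(p)["green"]&(d>0)&(np.hypot(X[...,0]-447,X[...,1]-106)<80)
for lo,hi in((45,57),(-2,10)):
    t=g&(Z>lo)&(Z<hi);print(lo,t.sum(),circ(X[t]),np.median(Z[t]).round(1))
go(604,-318,250,102)
E
```

```text
time_s: 20.55
tcp_pos: [451.3, 116.1, 131.2]
eef_rot: [-179.9, 0.1, 64.6]
time_s: 21.05
tcp_pos: [451.9, 116.0, 240.0]
eef_rot: [180.0, 0.0, 64.5]
45 3466 (array([447.1, 106.2]), 56.0, array([447.2, 106.6]), array([100.5,  60.1])) 50.3
-2 2222 (array([446.6, 106.2]), 59.0, array([448.5, 111.2]), array([105.4, 116.4])) 5.5
t 21.1 turn [-0.1, 0.1, -37.5] shift [-326.2, 324.2, -10.5] tcp [451.4 115.8 239.3] rot [-1.799e+02  1.000e-01  6.450e+01] open 1.001 gf 0.0 q [4, 28, -36, 113, 23, 45, -71]
```

```bash
python3 -m inch '[[[0,0,-6],[-33,33,-10],-1],[[0,0,-12],[-66,66,-10],-1],[[0,0,-18],[-99,98,-10],-1],[[0,0,-24],[-132,131,-10],-1],[[0,0,-30],[-165,164,-10],-1],[[0,0,-36],[-198,197,-10],-1],[[0,0,-37.5],[-231,230,-10],-1],[[0,0,-37.5],[-260,259,-10],-1]]' | head -3
python3 -c "
from h import *
go(604,-318,230,102)"
```

```text
time_s: 21.9
tcp_pos: [573.6, -232.2, 247.6]
eef_rot: [-179.8, -0.1, 102.0]
t 21.9 turn [-0.2, -0.1, 0.0] shift [-90.3, 11.9, 17.4] tcp [ 573.6 -232.2  247.6] rot [-1.798e+02 -1.000e-01  1.020e+02] open 1.004 gf 0.0 q [42, 42, -45, 87, 32, 64, 1]
```

```bash
python3 -m inch '[[[0,0,0],[-40,5,5],-1],[[0,0,0],[-75,10,15],-1],[[0,0,0],[-90,12,17],-1],[[0,0,0],[-90,12,17],-1],[[0,0,0],[-90,12,17],-1],[[0,0,0],[-90,12,17],-1]]' | head -3
python3 - <<'E'
from h import *
p,d,X=wrist();Z=X[...,2]
l=hsvmask(p)["red"]&(d>0)&(abs(Z-45)<6)&(np.hypot(X[...,0]-604,X[...,1]+318)<80)
c,sz,a=cv2.minAreaRect(X[l][:,:2].astype(np.float32));print(c,sz,a,np.median(Z[l]))
go(*c,7.3,102)
E
```

```text
time_s: 22.5
tcp_pos: [604.9, -312.6, 233.1]
eef_rot: [-180.0, -0.1, 102.2]
(603.7944946289062, -318.0654602050781) (59.07683181762695, 102.30970764160156) 13.068644523620605 45.36345700023408
t 22.6 turn [-0.0, -0.0, 0.2] shift [-5.0, -2.2, 226.2] tcp [ 605.  -312.9  233.5] rot [-180.    -0.   102.2] open 1.003 gf 0.0 q [44, 48, -44, 76, 34, 69, 10]
```

```bash
python3 -m inch '[[[0,0,-0.8],[-5,-2,40],-1],[[0,0,-0.8],[-5,-2,88],-1],[[0,0,-0.8],[-5,-2,132],-1],[[0,0,-0.8],[-5,-2,162],-1],[[0,0,-0.8],[-5,-2,176],-1],[[0,0,-0.8],[-5,-2,180],-1],[[0,0,-0.8],[-5,-2,180],-1],[[0,0,-0.8],[-5,-2,180],-1]]' |head -3
python3 -c "
from h import *
go(603.8,-318.1,7.3,103)"
```

```text
time_s: 23.35
tcp_pos: [605.6, -320.4, 55.6]
eef_rot: [179.8, 0.1, 102.9]
t 23.4 turn [0.2, 0.1, -0.1] shift [2.7, -1.4, 48.2] tcp [ 605.6 -320.4   55.6] rot [1.798e+02 1.000e-01 1.029e+02] open 0.998 gf 0.0 q [43, 59, -39, 84, 43, 52, 4]
```

```bash
python3 -m inch '[[[0,0,0],[1,-1,18],-1],[[0,0,0],[1,-1,34],-1],[[0,0,0],[1,-1,43],-1],[[0,0,0],[1,-1,47.5],-1],[[0,0,0],[1,-1,47.5],-1],[[0,0,0],[1,-1,47.5],-1]]' |head -4
python3 -m inch '[[[0,0,0],[0,0,0],-0.2],[[0,0,0],[0,0,0],0],[[0,0,0],[0,0,0],1],[[0,0,0],[0,0,0],1],[[0,0,0],[0,0,0],1],[[0,0,0],[0,0,0],1]]'
python3 -c "
from h import *
go(617,318,190,103)"
```

```text
time_s: 23.95
tcp_pos: [603.1, -319.5, 6.0]
eef_rot: [180.0, 0.0, 102.9]
ft_force: [0.1, -0.2, 0.6]
time_s: 24.55
tcp_pos: [603.4, -319.5, 6.3]
eef_rot: [179.9, 0.0, 102.9]
ft_force: [0.9, -0.5, 1.7]
opening: 0.673
grasp_force: 30.0
t 24.6 turn [0.1, 0.0, -0.1] shift [618.4, 155.4, -183.8] tcp [ 603.4 -319.5    6.3] rot [179.9   0.  102.9] open 0.673 gf 30.0 q [42, 63, -37, 85, 46, 48, 2]
```

```bash
python3 -m inch '[[[0,0,0],[0,0,-10],1],[[0,0,0],[0,0,-30],1],[[0,0,0],[0,0,-65],1],[[0,0,0],[0,0,-105],1],[[0,0,0],[5,1,-145],1],[[0,0,0],[20,5,-175],1],[[0,0,0],[48,12,-184],1],[[0,0,0],[85,21,-184],1]]'
python3 -m inch '[[[0,0,0],[40,10,0],1],[[0,0,0],[80,20,0],1],[[0,0,0],[120,30,0],1],[[0,0,0],[160,40,0],1],[[0,0,0],[200,50,0],1],[[0,0,0],[240,60,0],1],[[0,0,0],[280,70,0],1],[[0,0,0],[320,80,0],1]]'|head -3
python3 -m inch '[[[0,0,0],[40,10,0],1],[[0,0,0],[80,20,0],1],[[0,0,0],[118,30,0],1],[[0,0,0],[140,35,0],1],[[0,0,0],[150,38,0],1],[[0,0,0],[150,38,0],1],[[0,0,0],[150,38,0],1],[[0,0,0],[150,38,0],1]]'
python3 - <<'E'
from h import *
p,d,X=wrist("w8");Z=X[...,2]
g=hsvmask(p)["red"]&(d>0)&(Z>-2)&(Z<12)&(np.hypot(X[...,0]-617,X[...,1]-318)<90)
t=biggest(g);print(t.sum(),circ(X[t]))
go(617,318,60,103)
E
```

```text
time_s: 25.35
tcp_pos: [605.3, -233.3, 193.5]
eef_rot: [179.8, 0.2, 102.6]
ft_force: [-0.9, 0.9, -3.4]
opening: 0.674
grasp_force: 30.0
time_s: 26.15
tcp_pos: [610.7, 99.4, 191.3]
eef_rot: [180.0, 0.0, 102.9]
time_s: 26.95
tcp_pos: [615.4, 249.6, 189.8]
eef_rot: [-180.0, 0.1, 102.7]
ft_force: [-0.2, -0.5, -2.7]
opening: 0.68
grasp_force: 30.0
8996 (array([617.3, 319.6]), 59.7, array([616.1, 323.9]), array([118.7, 109.9]))
t 27.0 turn [-0.0, 0.1, -0.3] shift [66.3, 16.7, 129.7] tcp [615.3 249.9 189.8] rot [-1.800e+02  1.000e-01  1.027e+02] open 0.676 gf 30.0 q [-6, 48, -40, 83, 33, 61, -41]
```

View pics/w8.png

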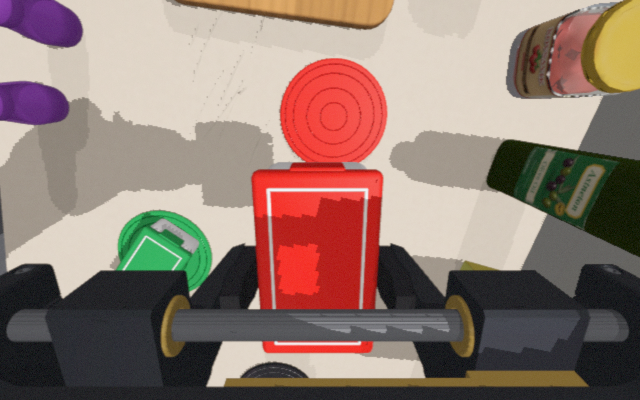

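Red tub hangs level at (315,260), with the coaster ahead at (333,112), measured at (617,319). Move over it and lower.

```bash
python3 -m inch '[[[0,0,0],[25,6,0],1],[[0,0,0],[48,12,15],1],[[0,0,0],[61,15,50],1],[[0,0,0],[66,16.5,90],1],[[0,0,0],[66,16.5,125],1],[[0,0,0],[66,16.5,148],1],[[0,0,0],[66,16.5,158],1],[[0,0,0],[66,16.5,160],1]]'|head -3
python3 -m inch '[[[0,0,0],[0,0,0],1],[[0,0,0],[0,0,0],1],[[0,0,0],[0,0,0],1]]'|head -4
python3 -c "
from h import *
go(617.1,318,11.3,103)"
```

```text
time_s: 27.8
tcp_pos: [616.0, 319.1, 28.8]
eef_rot: [-179.9, 0.1, 102.8]
time_s: 28.1
tcp_pos: [617.0, 321.1, 31.5]
eef_rot: [179.9, -0.1, 102.8]
ft_force: [0.0, 0.3, -3.1]
t 28.1 turn [0.1, -0.1, -0.2] shift [-3.0, -0.7, 20.2] tcp [617.  321.1  31.5] rot [ 1.799e+02 -1.000e-01  1.028e+02] open 0.677 gf 30.0 q [-15, 61, -34, 82, 41, 50, -49]
```

```bash
python3 -m inch '[[[0,0,0],[-2,0,6],1],[[0,0,0],[-2,0,11],1],[[0,0,0],[-2,0,15],1],[[0,0,0],[-2,0,17.5],1],[[0,0,0],[-2,0,19],1],[[0,0,0],[-2,0,19],1],[[0,0,0],[-2,0,19],1],[[0,0,0],[-2,0,19],1]]'|head -4
python3 -m inch '[[[0,0,0],[0,0,0.8],1],[[0,0,0],[0,0,1.5],1],[[0,0,0],[0,0,1.5],1],[[0,0,0],[0,0,1.5],1]]'|sed -n 2,4p
```

```text
time_s: 28.9
tcp_pos: [616.3, 318.4, 11.2]
eef_rot: [-180.0, 0.0, 102.9]
ft_force: [-3.1, -2.2, 3.6]
tcp_pos: [616.3, 318.4, 11.2]
eef_rot: [-180.0, 0.1, 102.9]
ft_force: [-6.0, -4.7, 13.7]
```

Contact is made. Release, back away and check everything.

```bash
python3 -m inch '[[[0,0,0],[0,0,-1],0],[[0,0,0],[0,0,-1],-0.3],[[0,0,0],[0,0,-1],-0.6],[[0,0,0],[0,0,-1],-1],[[0,0,0],[0,0,-1],-1],[[0,0,0],[0,0,-30],-1],[[0,0,0],[0,0,-75],-1],[[0,0,0],[0,0,-120],-1]]'|head -3
python3 -m inch '[[[0,0,0],[0,0,-45],-1],[[0,0,0],[0,0,-90],-1],[[0,0,0],[0,0,-130],-1],[[0,0,0],[0,0,-130],-1],[[0,0,0],[0,0,-130],-1],[[0,0,0],[0,0,-130],-1]]'
python3 - <<'E'
from h import *
p,d,X=wrist();Z=X[...,2]
g=hsvmask(p)["red"]&(d>0)&(np.hypot(X[...,0]-617,X[...,1]-318)<80)
for lo,hi in((45,57),(-2,10)):
    t=g&(Z>lo)&(Z<hi);print(lo,t.sum(),circ(X[t]),np.median(Z[t]).round(1))
p,d=env.capture("side");X=world(env.get_calibration("side"),d);cv2.imwrite("pics/end.png",p)
for n,x,y in(("lemon",650,113),("garlic",435,-287)):
    t=biggest((X[...,2]>25)&(X[...,2]<70)&(np.hypot(X[...,0]-x,X[...,1]-y)<60));print(n,np.percentile(X[t],[2,98],0).round().tolist())
E
```

```text
time_s: 30.1
tcp_pos: [616.3, 318.5, 129.8]
eef_rot: [-179.9, -0.0, 102.9]
time_s: 30.7
tcp_pos: [616.1, 317.9, 257.7]
eef_rot: [-179.9, 0.1, 102.9]
ft_force: [-0.6, -1.0, -0.4]
opening: 0.998
grasp_force: 0.0
45 3273 (array([616.1, 319.9]), 56.1, array([616.2, 320.2]), array([ 60.2, 100.3])) 50.4
-2 2132 (array([617.5, 318.9]), 60.1, array([616.6, 325.4]), array([117.1, 105.8])) 5.5
lemon [[620.0, 84.0, 27.0], [681.0, 139.0, 60.0]]
garlic [[410.0, -311.0, 26.0], [459.0, -265.0, 53.0]]
```

View pics/end.png

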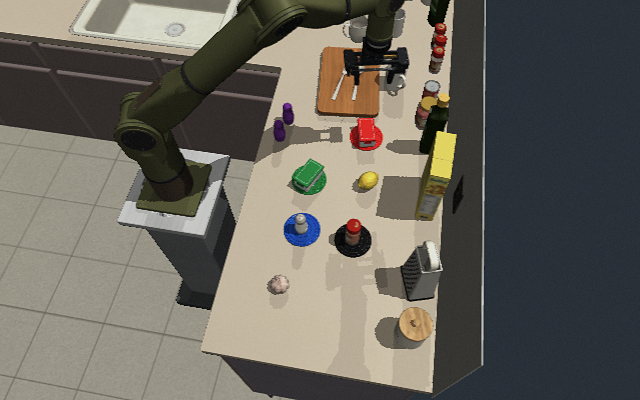

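All four items stand centred on their coasters: red tub (366,133), green tub (309,177), shaker (301,226) and jar (352,236). The lemon and garlic haven't moved, and the gripper is clear.

```bash
python3 -c "
from rig import env
print(env.finish_job())"
```

```text
the job is handed in; nothing more can be done
None
```

I handed the job in at about 31 s: both tubs, the salt shaker and the spice jar stand upright on their own coasters, each within about 3 mm of centre by my measurements, and the lemon and garlic are where they started; the hand-in gave no verdict.

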